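# Snap the bezel shut round a focusing screen

### The arm

A 6-joint arm with a two-finger parallel gripper is mounted at the origin on the work surface. World frame = base frame: x ahead of the robot, y to its left, z up, the work surface at z = 0. Lengths are in mm, angles in rad, forces in N, time in s.
With the tool pointing down it reaches from about 275 to 750 mm from the base axis. Payload 10.2 kg.
Tool frame: the origin (TCP) lies at the very end of the fingers, on their centre line; the grasp point (between the pads) lies 19 mm behind it; z points along the fingers, y is the line along which they close (so a half turn about z gives the same grasp; the last joint's range is limited). The gripper opens to 85 mm and grips with 20 to 120 N. Pads are 22 mm wide; open, the fingers measure 114 mm over their backs; the gripper's body (76 mm by 85 mm) begins 54 mm behind the grasp point. The pads swing forward as they close: fully open they stand 13 mm farther back than shut.
Start: joints at [1.081, 0.313, 1.498, -0, 1.331, -0.223], TCP at [138.427, 506.428, 231.294] pointing down, gripper open.
Joint ranges: [-2.94, 2.94], [-0.97, 2.17], [0.19, 2.56], [-1.23, 4.37], [0.02, 3.11], [-2.88, 2.88]. Speed limits (rad/s): [2.39, 2.39, 3.01, 3.14, 3.14, 3.14].

### API

Orientations are given as a unit quaternion [w, x, y, z].
In Python, from rig import ctrl, vision gives the robot as it stands. The module is installed in compiled form; this text tells all that it offers.
- The arm moves only by the tool play_rows, never from a script. Its arguments are lists of equal length, an entry for each row: "translation": the shift along the tool's x, y, z in m, a list of three; "rotation": the turn, a rotation vector about the tool's x, y, z in rad, a list of three; "gripper": the gripper's target within -1 to 1 (shut at 1, half-way at 0, fully open at -1). A call has 1 to 10 rows; each row is the pose to reach, as a shift and turn from the pose commanded when the call began, along the tool's axes at that moment; what a row does not reach only later rows make up. A row lasts 1/8 s, in which the tool goes at most 62.5 mm and 10.7 degrees, less where a joint would pass 70% of its speed; a pose out of reach is approached as far as the arm can. A call with a gripper value outside its range is refused whole. The fingers move at their own pace and stop on an object; "force" is the grip in N (left out, the last holds). Time passes only in rows, so rows that repeat a pose let the fingers close. It gives the time, the measured TCP pose, the force, the opening and the grip force at its end, in the units of the state.
- ctrl.sense(): the state, without advancing time (a new reading comes with each control period).
- vision.capture(name): name is "side" or "top" or "wrist"; returns a dict with "pixels" (420x560x3 uint8, red, green, blue), "vfov" (degrees; the focal length in pixels is half the picture's height over the tangent of half this angle, whatever the lens; pixels are square), "cx", "cy" (the principal point, pixels), "k1" (the pictures are not rectified: a ray, as slopes to the right and down, at radius r is drawn at 1 + k1 r^2 times it, then the intrinsics apply), "rvec" (rotation vector, rad) and "tvec" (3), from world to camera coordinates, as OpenCV has them; the wrist camera has in their place "mount" (4x4, takes a point from camera to tool coordinates, whose origin is the TCP and whose axes are the flange's). Camera axes: x right, y down, z forward; pixel columns grow to the right and rows downward; lengths in mm; the calibration is good to about 2 mm. A picture is of the moment at which its call begins: read the wrist's pose just before it. There is no depth.
- ctrl.finish_job(): hands the job in; it is judged then, once.
The state is a dict: "time_s": time; "joints": joint angles; "dq": joint speeds; "tau": joint torques, N m; "eef_pos": TCP position; "ee_rot": TCP orientation; "force": force on the tool from outside, world axes, zero at the start; "wrist_torque": the same for the moment, N m; "grip_width": opening from 0.0 (shut) to 1.0 (fully open); "grip_force": force on a finger pad.
Only numpy, scipy, OpenCV 4.12 (cv2) and the standard library are available. Lean on these libraries where they do the work, as an engineer would, in place of code of your own. Each camera call takes 0.05 s, during which the arm holds its last target. There are 200 camera calls.

### The job

The black clip-on bezel round the green focusing screen stands open: press it down all the way round with the fingertips until all six sections have clicked fully home. Do not press on the glass, leave the screen frame lying flat about where it is without lifting it or pushing it away, leave the other things on the counter alone, and finish with the hand clear.

Things in the scene. Friction and masses are not known exactly. Their poses are not given: they have to be found in the camera images.
- screen_back: view-camera focusing-screen back lying flat and loose on the counter, 0.85 kg plus glass and bezel (about 1.1 kg in all): a rectangular steel frame 140 mm (own x) x 170 mm (own y) x 28 mm high round a green glass screen. Origin: centre of its underside, own z up. On the frame sits a black plastic clip-on bezel 24 mm wide all round, made of six separate straight sections with 1 to 2 mm gaps
- screen_glass: the green glass screen in the middle of the frame, 92 mm (x) x 122 mm (y) x 8 mm, fixed in the frame; origin at the centre of its underside, its top 24 mm above the counter, i.e. 16 mm below the tops of shut bezel sections. Must not be pressed
- near_right_top (a point): centre of the top face of the bezel section on the long near side (-x of the frame), right half: black plastic bar, 84 mm long along the frame's y, 24 mm wide, 12 mm thick, with three small ribs in the middle of its top; its top is 46 mm above the counter when fully open and 40 mm when shut
- near_right (a joint): how far that section is pressed down, m: 0 fully open, 0.006 fully home against its stop. Starts anywhere from 0 to 0.002. Its snap tongues are a stiff friction fit: moving it takes about 7 N, it stays where it is left (no springing back), and each section moves by itself
- near_left_top (a point): centre of the top face of the bezel section on the long near side (-x), left half (+y): black plastic bar, 84 mm long along the frame's y, 24 mm wide, 12 mm thick, with three small ribs in the middle of its top; its top is 46 mm above the counter when fully open and 40 mm when shut
- near_left (a joint): how far that section is pressed down, m: 0 fully open, 0.006 fully home against its stop. Starts anywhere from 0 to 0.002. Its snap tongues are a stiff friction fit: moving it takes about 7 N, it stays where it is left (no springing back), and each section moves by itself
- left_top (a point): centre of the top face of the bezel section on the short left side (+y): black plastic bar, 88 mm long along the frame's x, 24 mm wide, 12 mm thick, with three small ribs in the middle of its top; its top is 46 mm above the counter when fully open and 40 mm when shut
- left (a joint): how far that section is pressed down, m: 0 fully open, 0.006 fully home against its stop. Starts anywhere from 0 to 0.002. Its snap tongues are a stiff friction fit: moving it takes about 7 N, it stays where it is left (no springing back), and each section moves by itself
- far_left_top (a point): centre of the top face of the bezel section on the long far side (+x), left half (+y): black plastic bar, 84 mm long along the frame's y, 24 mm wide, 12 mm thick, with three small ribs in the middle of its top; its top is 46 mm above the counter when fully open and 40 mm when shut
- far_left (a joint): how far that section is pressed down, m: 0 fully open, 0.006 fully home against its stop. Starts anywhere from 0 to 0.002. Its snap tongues are a stiff friction fit: moving it takes about 7 N, it stays where it is left (no springing back), and each section moves by itself
- far_right_top (a point): centre of the top face of the bezel section on the long far side (+x), right half (-y): black plastic bar, 84 mm long along the frame's y, 24 mm wide, 12 mm thick, with three small ribs in the middle of its top; its top is 46 mm above the counter when fully open and 40 mm when shut
- far_right (a joint): how far that section is pressed down, m: 0 fully open, 0.006 fully home against its stop. Starts anywhere from 0 to 0.002. Its snap tongues are a stiff friction fit: moving it takes about 7 N, it stays where it is left (no springing back), and each section moves by itself
- right_top (a point): centre of the top face of the bezel section on the short right side (-y): black plastic bar, 88 mm long along the frame's x, 24 mm wide, 12 mm thick, with three small ribs in the middle of its top; its top is 46 mm above the counter when fully open and 40 mm when shut
- right (a joint): how far that section is pressed down, m: 0 fully open, 0.006 fully home against its stop. Starts anywhere from 0 to 0.002. Its snap tongues are a stiff friction fit: moving it takes about 7 N, it stays where it is left (no springing back), and each section moves by itself
- zoom_lens: bystander, loose: chrome zoom lens with a black grip ring, standing upright on its mount, 68 mm diameter, 90 mm high, 0.6 kg; origin at the centre of its underside
- parts_cup: bystander, loose: cream enamel parts cup with a handle, 72 mm diameter, 65 mm high; origin at the centre of its underside
- lens_cap: bystander, loose: brown bakelite lens cap, 62 mm diameter, 11 mm high; origin at the centre of its underside
- brass_ring: bystander, loose: brass retaining ring lying flat, 52 mm diameter, 8 mm high; origin at the centre of its underside
- screwdriver: bystander, loose: screwdriver lying on the counter, 150 mm long along its own x; origin on the counter under its middle
- screw_jar: bystander, loose: small glass jar with steel cap, 56 mm diameter, 70 mm high; origin at the centre of its underside
- blower: bystander, loose: black rubber dust blower standing upright, 56 mm diameter, 85 mm high; origin at the centre of its underside
Mind the look-alikes: they are no part of the job. Of the things that look like the screen_back, take the one that is farthest from the robot's base at the start.

How it is judged:
By the outcome, as a careful person would: the job done as asked, in the order asked, and still so for the second after the job is handed in, with the robot touching nothing.
It also fails if it takes over 46 s, if anything falls off the work surface, if the arm or the gripper's body presses on something with over 40 N, if the wrist force passes 120 N, or if a joint passes its speed limit or range.

## Working session

There is one attempt and no reset: what is moved stays moved. The work goes in short steps, Python scripts to look and compute and a tool call to move; the robot and the scene stay as the last step left them, time stands still between calls to the robot, and variables do not carry over. Pictures are saved under pics/ and viewed, at most 10 in all, crops included, and the job is handed in when it is done.

Besides the shell and the picture viewer there is one more tool, called after "Request:" by a JSON object that holds its "api" and its "payload", one argument or row to a line. play_rows: Moves the arm, as the interface text tells. Its arguments: {"type":"object","properties":{"translation":{"type":"array"},"rotation":{"type":"array"},"gripper":{"type":"array"},"force":{"type":"number"}},"required":["translation","rotation","gripper"]}

```bash
mkdir -p pics
cat > h.py <<'E'
import numpy as np, cv2, pickle
from rig import ctrl, vision
def cap(n):
    s=ctrl.sense(); d=vision.capture(n); d['s']=s
    pickle.dump(d,open(n+'.pkl','wb')); return d
def K(d):
    f=d['pixels'].shape[0]/2/np.tan(np.radians(d['vfov'])/2)
    return f
def undist(d,u,v):
    f=K(d); x=np.array([(u-d['cx'])/f,(v-d['cy'])/f]); y=x.copy()
    for _ in range(30): y=x/(1+d['k1']*(y@y))
    return np.array([*y,1])
def ray(d,u,v):
    r=undist(d,u,v); R=cv2.Rodrigues(np.array(d['rvec'],float))[0]; t=np.array(d['tvec'],float).ravel()
    return -R.T@t, R.T@r
def atz(d,u,v,z):
    o,r=ray(d,u,v); return o+r*(z-o[2])/r[2]
def proj(d,p):
    R=cv2.Rodrigues(np.array(d['rvec'],float))[0]; c=R@np.array(p,float)+np.array(d['tvec'],float).ravel()
    x=c[:2]/c[2]; x=x*(1+d['k1']*(x@x)); f=K(d); return x*f+[d['cx'],d['cy']]
E
python3 - <<'E'
from h import *
for n in['top','side']:
    d=cap(n); cv2.imwrite(f'pics/{n}0.png',cv2.resize(d['pixels'][:,:,::-1],(800,600),interpolation=cv2.INTER_CUBIC))
    print(n,d['vfov'],d['cx'],d['cy'],d['k1'],ray(d,280,210))
s=ctrl.sense();print(s['ee_rot'],s['eef_pos'],s['force'],s['time_s'])
E
```

```text
top 43.23452930242549 266.85899749196733 213.19005070290453 -0.13616359727887897 (array([ 247.18876866,    8.57868888, 1723.47762457]), array([ 0.16535116, -0.01785096, -0.98640337]))
side 47.91059649877778 282.76716486797574 209.3715014781576 -0.019987651591132808 (array([-103.14769245, -793.32221702,  644.74727454]), array([ 0.5092961 ,  0.69600397, -0.50619364]))
[-2.11461375e-04  1.33022784e-01  9.91112801e-01 -5.56051681e-04] [138.31283308 506.20538269 230.78654509] [-0.07899188  0.16444094 -0.14689412] 0.1
```

View pics/top0.png

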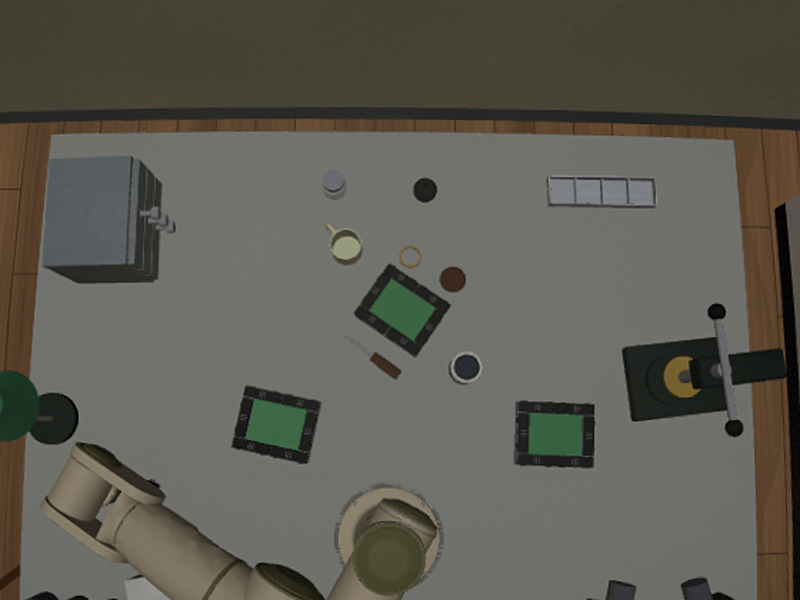

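View pics/side0.png

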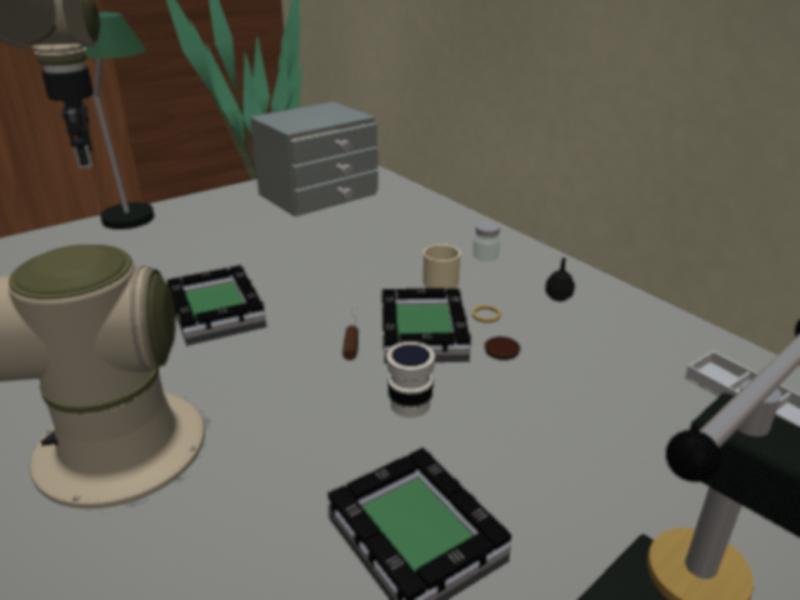

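The target is the middle frame: top view (403,310) in the 800-pixel picture, with the lens at (465,367), lens cap at (453,279), ring at (410,257), cup at (345,245) and screwdriver at (375,358). I'll measure the green glass and bezel next.

Run:
```python
from h import *
d=pickle.load(open('top.pkl','rb')); im=d['pixels'].astype(int)
m=((im[:,:,1]-im[:,:,0]>25)&(im[:,:,1]-im[:,:,2]>15)).astype(np.uint8)
n,l,st,c=cv2.connectedComponentsWithStats(m)
for i in range(1,n):
    if st[i,4]<300: continue
    cs=max(cv2.findContours((l==i).astype(np.uint8),0,1)[0],key=len)[:,0,:]
    P=np.array([atz(d,u,v,24)[:2] for u,v in cs],np.float32)
    r=cv2.minAreaRect(P); print(c[i]*800/560,st[i,4],r,np.hypot(*r[0]))
    M=(l==i); vv,uu=np.nonzero(M); print(' centroid',np.mean([atz(d,u,v,24)[:2] for u,v in zip(uu,vv)],0))
# dark blob (bezel) near target
g=im.max(2); m=(g<75).astype(np.uint8)
n,l,st,c=cv2.connectedComponentsWithStats(m)
x0,y0=248,185
cr=im[y0-30:y0+75+0,x0-10:x0+110].astype(np.uint8)
cv2.imwrite('pics/crop1.png',cv2.resize(cr[:,:,::-1],None,fx=5.5,fy=5.5,interpolation=cv2.INTER_CUBIC))
print(cr.shape)
for (u,v,z,nm) in [(465,367,90,'lens'),(453,279,11,'cap'),(410,257,8,'ring'),(346,244,65,'cup')]:
    print(nm,atz(d,u*.7,v*.7,z))
```

```text
[401.76297747 309.37176438] 1021 ((510.7862243652344, -26.21734619140625), (121.06888580322266, 89.90967559814453), 55.93549728393555) 511.4586163538665
 centroid [510.59906004 -26.27701331]
[275.93235832 423.76730217] 1094 ((249.83453369140625, 253.26602172851562), (120.40606689453125, 92.60579681396484), 78.58883666992188) 355.7540892062821
 centroid [249.69914858 253.08642104]
[554.40408932 433.9897767 ] 1062 ((232.17752075195312, -369.3424072265625), (116.80787658691406, 91.97271728515625), 89.22383117675781) 436.257051425459
 centroid [ 231.47907197 -369.35183047]
(105, 120, 3)
lens [ 375.39546931 -162.31767449   90.        ]
cap [ 584.38084638 -144.39801308   11.        ]
ring [636.10444876 -45.15436909   8.        ]
cup [652.02477787 100.75079232  65.        ]
```

View pics/crop1.png

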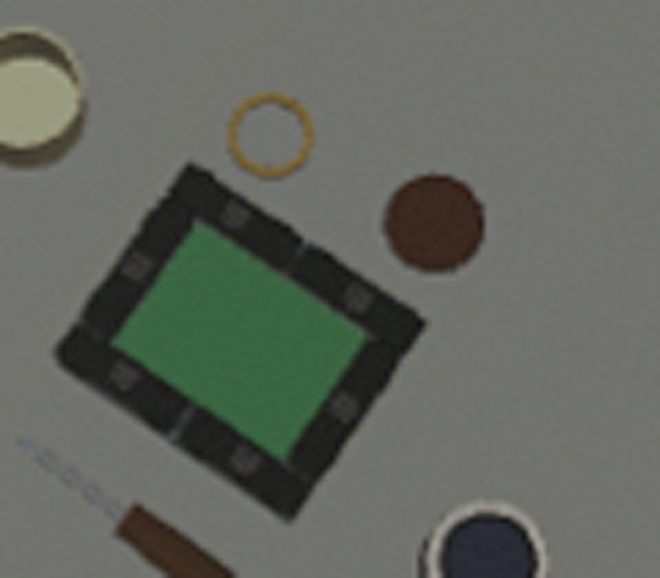

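Glass measured 121 x 90 mm (expected 122 x 92), centre (510.8, -26.2), with the frame's y axis at 55.9° in world. The ribs in the crop agree: far (236,216)/(358,298), near (124,376)/(246,459), left (137,267), right (344,405). I'll move above it with the gripper shut.

Request:
{"api": "play_rows", "payload": {
  "translation": [
    [-0.05,-0.0415,0],
    [-0.1,-0.083,0],
    [-0.15,-0.1246,0],
    [-0.2,-0.166,0],
    [-0.25,-0.2077,0],
    [-0.3,-0.249,0],
    [-0.35,-0.291,0],
    [-0.4,-0.332,0],
    [-0.45,-0.374,0],
    [-0.5,-0.4154,0]
  ],
  "rotation": [
    [0,0,0.03],
    [0,0,0.06],
    [0,0,0.1],
    [0,0,0.13],
    [0,0,0.16],
    [0,0,0.2],
    [0,0,0.23],
    [0,0,0.26],
    [0,0,0.3],
    [0,0,0.328]
  ],
  "gripper": [1,1,1,1,1,1,1,1,1,1],
  "force": 40
}}

```text
time_s: 1.35
eef_pos: [497.6, -7.6, 231.1]
ee_rot: [-0.0, 0.294, 0.956, 0.0]
force: [1.2, 0.9, -0.1]
grip_width: 0.001
grip_force: 0.0
```

Request:
{"api": "play_rows", "payload": {
  "translation": [
    [0,0,0],
    [0,0,0]
  ],
  "rotation": [
    [0,0,0],
    [0,0,0]
  ],
  "gripper": [1,1]
}}

```text
time_s: 1.6
eef_pos: [496.5, -5.3, 230.9]
ee_rot: [-0.001, 0.293, 0.956, 0.0]
force: [-1.3, 0.5, -0.4]
grip_width: -0.0
grip_force: 0.0
```

Run:
```python
from h import *
from scipy.spatial.transform import Rotation as Ro
d=cap('wrist'); s=d['s']; print(s['eef_pos'],s['ee_rot'],s['force'])
q=s['ee_rot']; R=Ro.from_quat([q[1],q[2],q[3],q[0]]).as_matrix(); M=np.array(d['mount']); T=np.eye(4);T[:3,:3]=R;T[:3,3]=s['eef_pos']
C=np.linalg.inv(T@M); d['rvec']=cv2.Rodrigues(C[:3,:3])[0];d['tvec']=C[:3,3]; pickle.dump(d,open('w.pkl','wb'))
a=np.radians(55.9);ey=np.array([np.cos(a),np.sin(a)]);ex=np.array([ey[1],-ey[0]]);c=np.array([510.7,-26.2])
im=cv2.resize(d['pixels'][:,:,::-1],(800,600),interpolation=cv2.INTER_CUBIC)
for n,x,y in[('nr',-58,-43),('nl',-58,43),('l',0,73),('fl',58,43),('fr',58,-43),('r',0,-73)]:
    p=c+x*ex+y*ey; uv=proj(d,[*p,45])/.7; print(n,p,uv); cv2.circle(im,tuple(int(k) for k in uv),4,(0,0,255),1)
cv2.imwrite('pics/w1.png',im)
```

```text
[496.45008039  -5.3074793  230.91640438] [-5.71793329e-04  2.93080360e-01  9.56087638e-01  6.47494036e-05] [-1.25318352  0.46420454 -0.44032006]
nr [438.56502383 -29.2895327 ] [331.56910298 225.77565253]
nl [486.77997736  41.92365607] [444.72369289 225.5562382 ]
l [551.6266466   34.24840443] [480.04734571 298.46652977]
fl [582.83497617 -23.1104673 ] [440.60836134 364.4454459 ]
fr [534.62002264 -94.32365607] [338.36894013 364.56779653]
r [469.7733534  -86.64840443] [297.71731873 298.74436552]
```

View pics/w1.png

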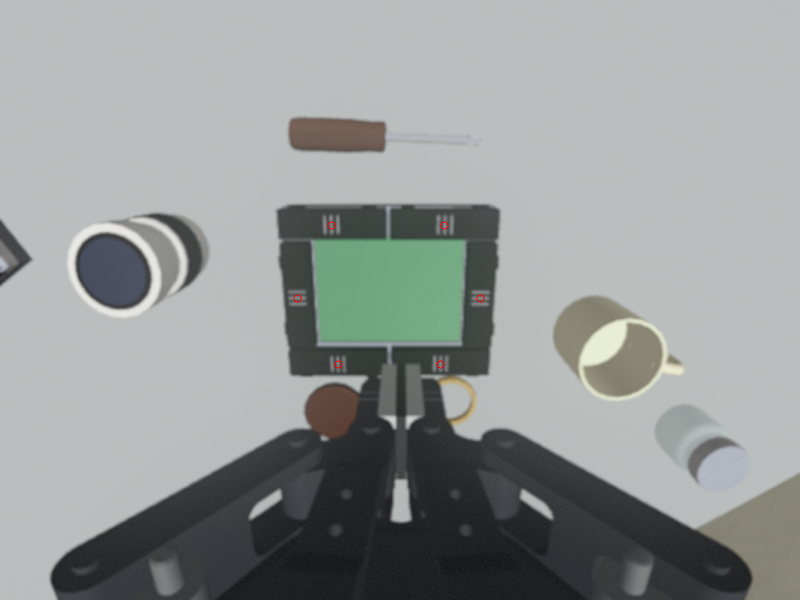

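The wrist picture shows all six predicted points landing on the rib groups (e.g. near_left (445,226), right (298,299)). I'll press near_left first.

Request:
{"api": "play_rows", "payload": {
  "translation": [
    [0.012,0.011,0.05],
    [0.023,0.022,0.1],
    [0.0345,0.0337,0.15],
    [0.0345,0.0337,0.17],
    [0.0345,0.0337,0.176],
    [0.0345,0.0337,0.18],
    [0.0345,0.0337,0.184],
    [0.0345,0.0337,0.187],
    [0.0345,0.0337,0.189],
    [0.0345,0.0337,0.19]
  ],
  "rotation": [
    [0,0,0],
    [0,0,0],
    [0,0,0],
    [0,0,0],
    [0,0,0],
    [0,0,0],
    [0,0,0],
    [0,0,0],
    [0,0,0],
    [0,0,0]
  ],
  "gripper": [1,1,1,1,1,1,1,1,1,1]
}}

```text
time_s: 2.9
eef_pos: [487.5, 41.6, 42.0]
ee_rot: [0.001, 0.293, 0.956, 0.0]
force: [-1.6, 0.8, 6.6]
grip_width: -0.001
grip_force: 3.4
```

Request:
{"api": "play_rows", "payload": {
  "translation": [
    [0,0,0.0005],
    [0,0,0.001]
  ],
  "rotation": [
    [0,0,0],
    [0,0,0]
  ],
  "gripper": [1,1]
}}

```text
time_s: 3.15
eef_pos: [487.5, 41.6, 41.1]
ee_rot: [0.001, 0.293, 0.956, 0.0]
force: [-2.2, 0.1, 7.1]
grip_width: 0.001
grip_force: 3.4
```

Request:
{"api": "play_rows", "payload": {
  "translation": [
    [0,0,0.001],
    [0,0,0.002],
    [0,0,0.002]
  ],
  "rotation": [
    [0,0,0],
    [0,0,0],
    [0,0,0]
  ],
  "gripper": [1,1,1]
}}

```text
time_s: 3.52
eef_pos: [487.6, 41.6, 39.9]
ee_rot: [0.001, 0.293, 0.956, 0.0]
force: [-6.3, 1.3, 17.4]
grip_width: 0.004
grip_force: 8.8
```

Request:
{"api": "play_rows", "payload": {
  "translation": [
    [0,0,-0.02],
    [0,-0.03,-0.02],
    [0,-0.086,-0.02],
    [0,-0.086,-0.02],
    [0,-0.086,-0.011],
    [0,-0.086,-0.008],
    [0,-0.086,-0.005],
    [0,-0.086,-0.002],
    [0,-0.086,0],
    [0,-0.086,0.0005]
  ],
  "rotation": [
    [0,0,0],
    [0,0,0],
    [0,0,0],
    [0,0,0],
    [0,0,0],
    [0,0,0],
    [0,0,0],
    [0,0,0],
    [0,0,0],
    [0,0,0]
  ],
  "gripper": [1,1,1,1,1,1,1,1,1,1]
}}

```text
time_s: 4.78
eef_pos: [439.3, -28.9, 39.6]
ee_rot: [0.0, 0.292, 0.956, 0.0]
force: [-12.9, 4.7, 39.7]
grip_width: 0.001
grip_force: 20.1
```

Request:
{"api": "play_rows", "payload": {
  "translation": [
    [0,0,0],
    [0,0,0.0]
  ],
  "rotation": [
    [0,0,0],
    [0,0,0]
  ],
  "gripper": [1,1]
}}

```text
time_s: 5.03
eef_pos: [439.2, -28.9, 39.7]
ee_rot: [0.0, 0.292, 0.956, 0.0]
force: [-11.2, 4.8, 35.5]
grip_width: 0.002
grip_force: 17.5
```

Request:
{"api": "play_rows", "payload": {
  "translation": [
    [0,0,-0.02],
    [-0.02,-0.01,-0.02],
    [-0.058,-0.03,-0.02],
    [-0.058,-0.03,-0.02],
    [-0.058,-0.03,-0.011],
    [-0.058,-0.03,-0.008],
    [-0.058,-0.03,-0.005],
    [-0.058,-0.03,-0.003],
    [-0.058,-0.03,-0.001],
    [-0.058,-0.03,-0.001]
  ],
  "rotation": [
    [0,0,0],
    [0,0,0],
    [0,0,0],
    [0,0,0],
    [0,0,0],
    [0,0,0],
    [0,0,0],
    [0,0,0],
    [0,0,0],
    [0,0,0]
  ],
  "gripper": [1,1,1,1,1,1,1,1,1,1]
}}

```text
time_s: 6.28
eef_pos: [469.6, -86.2, 39.9]
ee_rot: [-0.001, 0.292, 0.956, -0.0]
force: [-9.5, 2.8, 19.6]
grip_width: -0.002
grip_force: 10.1
```

Request:
{"api": "play_rows", "payload": {
  "translation": [
    [0,0,0],
    [0,0,0.0]
  ],
  "rotation": [
    [0,0,0],
    [0,0,0]
  ],
  "gripper": [1,1]
}}

```text
time_s: 6.52
eef_pos: [469.6, -86.2, 39.9]
ee_rot: [-0.001, 0.293, 0.956, -0.0]
force: [-8.9, 3.0, 19.4]
grip_width: 0.003
grip_force: 10.0
```

Request:
{"api": "play_rows", "payload": {
  "translation": [
    [0,0,-0.02],
    [-0.02,0.01,-0.02],
    [-0.058,0.03,-0.02],
    [-0.058,0.03,-0.02],
    [-0.058,0.03,-0.011],
    [-0.058,0.03,-0.008],
    [-0.058,0.03,-0.005],
    [-0.058,0.03,-0.002],
    [-0.058,0.03,0],
    [-0.058,0.03,0]
  ],
  "rotation": [
    [0,0,0],
    [0,0,0],
    [0,0,0],
    [0,0,0],
    [0,0,0],
    [0,0,0],
    [0,0,0],
    [0,0,0],
    [0,0,0],
    [0,0,0]
  ],
  "gripper": [1,1,1,1,1,1,1,1,1,1]
}}

```text
time_s: 7.78
eef_pos: [534.2, -94.3, 39.9]
ee_rot: [-0.001, 0.293, 0.956, -0.0]
force: [-6.9, 2.9, 14.6]
grip_width: -0.004
grip_force: 7.6
```

Request:
{"api": "play_rows", "payload": {
  "translation": [
    [0,0,0],
    [0,0,0.0]
  ],
  "rotation": [
    [0,0,0],
    [0,0,0]
  ],
  "gripper": [1,1]
}}

```text
time_s: 8.02
eef_pos: [534.2, -94.3, 39.9]
ee_rot: [-0.001, 0.293, 0.956, -0.0]
force: [-8.8, 3.0, 15.4]
grip_width: 0.001
grip_force: 7.5
```

Next is far_left, one bar over (+86 along tool y) and slightly deeper.

Request:
{"api": "play_rows", "payload": {
  "translation": [
    [0,0,-0.02],
    [0,0.03,-0.02],
    [0,0.086,-0.02],
    [0,0.086,-0.02],
    [0,0.086,-0.011],
    [0,0.086,-0.008],
    [0,0.086,-0.005],
    [0,0.086,-0.002],
    [0,0.086,0],
    [0,0.086,0.0005]
  ],
  "rotation": [
    [0,0,0],
    [0,0,0],
    [0,0,0],
    [0,0,0],
    [0,0,0],
    [0,0,0],
    [0,0,0],
    [0,0,0],
    [0,0,0],
    [0,0,0]
  ],
  "gripper": [1,1,1,1,1,1,1,1,1,1]
}}

```text
time_s: 9.28
eef_pos: [582.9, -24.1, 39.9]
ee_rot: [-0.0, 0.293, 0.956, -0.0]
force: [-8.8, -0.2, 19.9]
grip_width: -0.0
grip_force: 9.8
```

Request:
{"api": "play_rows", "payload": {
  "translation": [
    [0,0,0],
    [0,0,0.0]
  ],
  "rotation": [
    [0,0,0],
    [0,0,0]
  ],
  "gripper": [1,1]
}}

```text
time_s: 9.52
eef_pos: [582.9, -24.1, 39.9]
ee_rot: [-0.0, 0.293, 0.956, -0.0]
force: [-8.0, -0.5, 17.3]
grip_width: 0.001
grip_force: 8.3
```

Left: tool x +58, y +30.

Request:
{"api": "play_rows", "payload": {
  "translation": [
    [0,0,-0.02],
    [0.02,0.01,-0.02],
    [0.058,0.03,-0.02],
    [0.058,0.03,-0.02],
    [0.058,0.03,-0.011],
    [0.058,0.03,-0.008],
    [0.058,0.03,-0.005],
    [0.058,0.03,-0.002],
    [0.058,0.03,0],
    [0.058,0.03,0]
  ],
  "rotation": [
    [0,0,0],
    [0,0,0],
    [0,0,0],
    [0,0,0],
    [0,0,0],
    [0,0,0],
    [0,0,0],
    [0,0,0],
    [0,0,0],
    [0,0,0]
  ],
  "gripper": [1,1,1,1,1,1,1,1,1,1]
}}

```text
time_s: 10.78
eef_pos: [552.2, 33.1, 39.9]
ee_rot: [-0.0, 0.293, 0.956, -0.0]
force: [-8.1, -0.8, 20.5]
grip_width: 0.001
grip_force: 10.2
```

Request:
{"api": "play_rows", "payload": {
  "translation": [
    [0,0,0],
    [0,0,0.0]
  ],
  "rotation": [
    [0,0,0],
    [0,0,0]
  ],
  "gripper": [1,1]
}}

```text
time_s: 11.02
eef_pos: [552.2, 33.2, 39.9]
ee_rot: [0.0, 0.293, 0.956, -0.0]
force: [-9.7, -0.5, 20.4]
grip_width: -0.001
grip_force: 10.1
```

All six read about 39.9 mm at the stop with 15 N or more. I'll lift clear and check.

Request:
{"api": "play_rows", "payload": {
  "translation": [
    [0,0,-0.03],
    [0,0,-0.08],
    [0.03,-0.02,-0.13],
    [0.06,-0.04,-0.17],
    [0.08,-0.05,-0.19],
    [0.08,-0.05,-0.19],
    [0.08,-0.05,-0.19],
    [0.08,-0.05,-0.19]
  ],
  "rotation": [
    [0,0,0],
    [0,0,0],
    [0,0,0],
    [0,0,0],
    [0,0,0],
    [0,0,0],
    [0,0,0],
    [0,0,0]
  ],
  "gripper": [1,1,1,1,1,1,1,1]
}}

```text
time_s: 12.02
eef_pos: [458.1, 37.2, 227.1]
ee_rot: [-0.001, 0.293, 0.956, -0.0]
force: [-1.4, -0.1, -0.9]
grip_width: 0.005
grip_force: 0.0
```

Run:
```python
from h import *
s=ctrl.sense(); print(s['eef_pos'],s['force'],s['time_s'])
d=cap('side'); cv2.imwrite('pics/s2.png',cv2.resize(d['pixels'][185:265,250:350,::-1],(750,600),interpolation=cv2.INTER_CUBIC))
```

```text
[458.05372037  37.20634091 227.07885501] [-1.41684992 -0.10543522 -0.89836006] 12.025
```

View pics/s2.png

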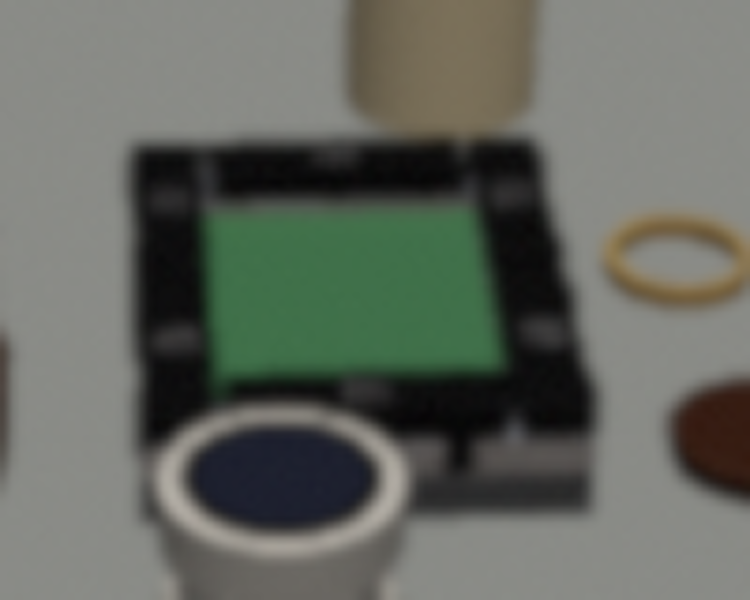

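The frame lies flat where it was, with all bezel tops level and the neighbouring items in place. Handing in.

```bash
python3 -c "
from rig import ctrl
print(ctrl.finish_job())"
```

```text
the job is handed in; nothing more can be done
None
```

I pressed all six bezel sections to their stops (tops at about 40 mm, at least 15 N on each); the frame still lies flat in place, the hand is clear, and the job was handed in at about 12 s.

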